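# Hang the fryer timer on the empty hook of the timer carousel

## Robot

A 6-joint arm with a two-finger parallel gripper is mounted at the origin on a cart in front of the work surface, level with it; the furniture and walls round the work are solid. World frame = base frame: x ahead of the robot, y to its left, z up, the work surface at z = 0. Lengths are in mm, angles in rad, forces in N, time in s.
With the tool pointing down it reaches from about 350 to 775 mm from the base axis. Payload 7.3 kg.
Tool frame: the origin (TCP) lies midway between the tips of the shut fingers; the grasp point (between the pads) lies 19 mm behind it; z points along the fingers, y is the line along which they close (so a half turn about z gives the same grasp; the last joint's range is limited). The gripper opens to 92 mm and grips with 3 to 60 N. Pads are 19 mm wide; open, the fingers measure 130 mm over their backs; the gripper's body (75 mm by 190 mm) begins 47 mm behind the grasp point.
Start: joints at [-1.468, 0.342, 1.524, -0, 1.275, -0.146], TCP at [129.298, -508.849, 226.741] pointing down, gripper open.
Joint ranges: [-2.53, 2.53], [-0.77, 2.02], [0.04, 2.7], [-1, 4.14], [0.28, 2.66], [-3.11, 3.11]. Speed limits (rad/s): [2.57, 2.57, 3.14, 3.14, 3.14, 3.14].

## Interface

Orientations are given as [roll, pitch, yaw] about the fixed x, y, z axes, in that order (R = Rz(yaw) Ry(pitch) Rx(roll)).
In Python, from plant import get_obs, capture, camera_model, close_job, search_frame, regions_of, pinpoint gives the robot as it stands. The module is installed in compiled form; this text tells all that it offers.
- The arm moves only by the shell command python3 -m pendant 'ROWS'. ROWS is JSON, one flat list of numbers, 7 for each row, row after row: the shift along the tool's x, y, z in units of 30 mm (1.0 is 30 mm), then the turn, a rotation vector about the tool's x, y, z in units of 4 degrees (1.0 is 4 degrees), then the closure, from -1 (fully open) to 1 (shut), so that 0 is half open. In form: [dx, dy, dz, wx, wy, wz, gripper, dx, dy, dz, wx, wy, wz, gripper, ...]. A call has 1 to 12 rows; each row shifts and turns the commanded pose from where the row before left it, along the tool's axes as they then stand; what a row does not reach is not made up. A row lasts 1/10 s, in which the tool goes at most 50 mm and 8.59 degrees, less where a joint would pass 70% of its speed; a pose out of reach is approached as far as the arm can. A call with a number of a shift or a turn outside -1 to 1 is refused whole. A call with a gripper value outside its range is refused whole. The fingers move at their own pace and stop on an object; the grip force is fixed at half the most. Time passes only in rows, so rows that do not move let the fingers close. It gives the time, the measured TCP pose, the force, the opening and the grip force at its end, in the units of the state.
- get_obs(): the state, without advancing time (a new reading comes with each control period).
- capture(name): name is "side" or "top"; returns the picture (480x640x3 uint8, red, green, blue); there is no depth.
- camera_model(name): a dict with "fov_y" (degrees; the focal length in pixels is half the picture's height over the tangent of half this angle, whatever the lens; pixels are square), "cx", "cy" (the principal point, pixels), "D" ([k1, k2, p1, p2, k3] as OpenCV has them; the pictures are not rectified), "pose" (4x4, takes a point from camera to world coordinates). Camera axes: x right, y up, looking along -z (the intrinsics and any distortion apply to the point x, -y, -z); pixel columns grow to the right and rows downward; lengths in mm; the calibration is good to about 2 mm. A picture is of the moment at which its call begins. camera_model takes no time and is no camera call.
- close_job(): hands the job in; it is judged then, once.
Trained networks look in the newest picture that a camera, given by its name, has taken for a name from the list of things; names that differ only in an ending like _2 or _b are one class to them, and where a whole thing is asked for, a point or a joint stands for the part that bears it (a point fixed in the world has none). Each returns a list of dicts, best first, with "score" (0 to 1); they miss things now and then, are a little off and sometimes report something else, mostly with a low value. They report only what shows in the picture. A call takes as long as a camera call. They do not tell look-alikes from the thing itself.
- search_frame(camera, thing): "location" ([column, row] in pixels, amid what is visible of it).
- regions_of(camera, thing): "pixels" (480x640 bool, what is visible of it) and "location" ([column, row] in pixels, amid what is visible of it).
- pinpoint(camera, thing): "location" ([column, row] in pixels: a listed point, or the origin of a listed thing).
The state is a dict: "time": time; "joint_positions": joint angles; "dq": joint speeds; "tau": joint torques, N m; "tool_pos": TCP position; "tcp_rot": TCP orientation; "contact_force": force on the tool from outside, world axes, zero at the start; "moment": the same for the moment, N m; "grip_width": finger opening in mm; "finger_force": force on a finger pad.
Only numpy, scipy, OpenCV 4.12 (cv2) and the standard library are available. Lean on these libraries where they do the work, as an engineer would, in place of code of your own. Each camera call takes 0.05 s, during which the arm holds its last target. There are 200 camera calls.

## Task

First turn the timer carousel (there is a red crank peg on top) until its empty hook points straight at the front edge of the worktop, on the robot's side. Then lift the yellow kitchen timer out of the charging dock that hides its sides, stand it upright on the bare worktop well clear of the dock and let go, so that it can be taken again by its sides, and hang it by its wire loop on the empty hook, leaving the timer still and that hook pointing to the front. Do not tip the timer over, and leave the white salt shaker where it is.

Things in the scene. Friction and masses are not known exactly. Their poses are not given: they have to be found in the camera images.
- carousel: Fixed base of the timer carousel: dark steel disc 144 mm across; origin on the turning axis at the worktop, x away from the robot. Its turning post (30 mm thick at the hub, top 188 mm up) bears four hooks 90 degrees apart: one empty, three with white, blue and white timers fixed to them that turn with it (reaching 110 mm from the axis, 57 to 176 mm above the worktop).
- carousel_spin (a joint): Turn of the carousel about its vertical axis, rad, growing anticlockwise from above. At 0 (and 2 pi) the empty hook points to -x, to the front edge on the robot's side; at value a it points along (-cos a, -sin a). It turns all the way round, stays where it is left, and needs about 5 N at the crank peg.
- crank_peg (a point): Upright round red peg, 18 mm thick, on a crank arm on top of the carousel, 45 mm from the axis on the side opposite the empty hook. The peg runs from the arm, 194 mm above the worktop, up to 240 mm; this point is on its axis at 225 mm. It circles at 45 mm radius as the carousel turns, and spins freely on its own axis, so fingers holding it need not turn.
- free_hook (a point): Resting point of the empty hook: top of its bar at its lowest place, 90 mm from the carousel's axis, 168 mm above the worktop. The bar, 6 mm thick, slopes down outward from the post (6 mm higher there) to this point and ends 16 mm further out in an upturned tip whose top is 10 mm above this point. x points inward to the post, z up.
- dock: Black charging dock, fixed, 56 x 84 mm; origin at the centre of its underside. The timer stands on its floor, 12 mm up. Two cheeks 5 mm thick, up to 75 mm above the worktop, cover the timer's sides (local y +-31 to +-36 mm) with 3 mm to spare; lips up to 20 mm stand 3 mm before and behind it. Front and back (local x) are open above the lips. The timer lifts straight up out.
- timer_centre (a point): Body centre of the loose yellow kitchen timer, about 0.18 kg, 40 mm above its flat foot. Body 30 mm thick (x; grey display on -x), 56 wide (y), 80 high (z), flat faces. On top a fixed steel wire loop (wire 7 mm) stands across the width: 43 mm wide outside, top 117.5 mm above the foot; its opening, 29 mm wide and 30 mm high, is passed through along x.
- timer_loop (a point): Inner top of the timer's wire loop, 110.5 mm above its underside and 70.5 mm above timer_centre, on its middle line; when the timer hangs, this point rests on the hook's resting point. Axes as timer_centre.
- salt_dredger: White salt shaker, 68 mm across and 115 mm high, loose, a bystander; origin at the centre of its underside.
Not all that is in view belongs to the job. What is shaped like the dock but blue is not meant.

How it is judged (in metres and radians):
On the way, in this order (a step that is already met when the one before it is completed fails the run):
1. the carousel is turned so that the empty hook points to the front, within 20 degrees, and is at rest (x of free_hook in the frame of carousel below -0.0845 m and velocity of joint carousel_spin between -0.1 and 0.1 rad/s), for 0.2 s.
2. the timer stands upright on the bare worktop, away from the dock, let go (height (world z) of timer_centre between 0.035 and 0.045 m and angle between timer_centre's own z axis and vertical below 0.1 rad and horizontal distance between timer_centre and dock above 0.08 m and contact force between timer and the arm below 0.05 N and contact force between timer and the fingers below 0.05 N and linear speed of timer below 0.03 m/s), for 0.2 s.
At the end, for the whole second after the job is handed in: The timer hangs still and released by its loop on the empty hook (loop within 13 mm sideways, -14 to +60 mm along the bar and -6 to +12 mm in height of the resting point), upright within 14 degrees; that hook points to the front within 20 degrees and the carousel is at rest (all of step 1 and x of timer_loop in the frame of free_hook between -0.014 and 0.06 m and y of timer_loop in the frame of free_hook between -0.013 and 0.013 m and z of timer_loop in the frame of free_hook between -0.006 and 0.012 m and angle between timer_centre's own z axis and vertical below 0.25 rad and contact force between timer and carousel above 0.6 N and contact force between timer and the fingers below 0.05 N and linear speed of timer below 0.05 m/s); the robot touches nothing.
It fails at once if the timer is tipped over (more than 45 degrees) (angle between timer_centre's own z axis and vertical above 0.8 rad).
It fails at once if the salt shaker is moved by more than 25 mm (distance of salt_dredger from where it was at the start of the episode above 0.025 m).
It also fails if it takes over 72 s, if anything falls off the work surface, if the arm or the gripper's body presses on something with over 40 N, if the wrist force passes 120 N, or if a joint passes its speed limit or range.

## Working session

There is one attempt and no reset: what is moved stays moved. The work goes in short steps, Python scripts to look and compute and a shell command to move; the robot and the scene stay as the last step left them, time stands still between calls to the robot, and variables do not carry over. Pictures are saved under pics/ and viewed, at most 10 in all, crops included, and the job is handed in when it is done.

```bash
mkdir -p pics
cat > h.py <<'E'
import numpy as np, cv2
from plant import *
def cam(n):
    m=camera_model(n); f=240/np.tan(np.radians(m['fov_y']/2))
    return np.array([[f,0,m['cx']],[0,f,m['cy']],[0,0,1]]),np.array(m['D'],float),np.array(m['pose'],float)
F=np.diag([1.,-1,-1])
def ray(n,px):
    K,D,T=cam(n); p=cv2.undistortPoints(np.array([[px]],float),K,D)[0,0]
    d=T[:3,:3]@F@np.array([p[0],p[1],1]); return T[:3,3],d/np.linalg.norm(d)
def onz(n,px,z):
    o,d=ray(n,px); return o+d*(z-o[2])/d[2]
def proj(n,P):
    K,D,T=cam(n); R=(T[:3,:3]@F).T
    return cv2.projectPoints(np.array(P,float).reshape(-1,1,3),cv2.Rodrigues(R)[0],-R@T[:3,3],K,D)[0][:,0]
def tri(a,b):
    (o1,d1),(o2,d2)=a,b
    A=np.stack([d1,-d2],1); s=np.linalg.lstsq(A,o2-o1,rcond=None)[0]
    p,q=o1+d1*s[0],o2+d2*s[1]; return (p+q)/2,np.linalg.norm(p-q)
E
python3 - <<'E'
from h import *
np.set_printoptions(precision=1,suppress=True)
for n in('side','top'):
    im=capture(n); cv2.imwrite(f'pics/{n}0.png',im[:,:,::-1]); print(n,cam(n)[2])
Z=dict(carousel=0,crank_peg=225,free_hook=168,dock=0,timer_centre=52,timer_loop=122.5,salt_dredger=0)
for t,z in Z.items():
    R={}
    for n in('side','top'):
        r=pinpoint(n,t)
        for e in r[:3]: print(t,n,round(e['score'],2),np.array(e['location']),onz(n,e['location'],z))
        if r: R[n]=r[0]['location']
    if len(R)==2: print('  tri',*tri(ray('side',R['side']),ray('top',R['top'])))
print(get_obs())
E
```

```text
side [[   1.    -0.2    0.1  710.5]
 [   0.3    0.8   -0.5 -610.2]
 [   0.     0.5    0.9 1219.6]
 [   0.     0.     0.     1. ]]
top [[   0.     1.    -0.   483.2]
 [  -1.     0.    -0.   -23.4]
 [  -0.     0.     1.  1297.9]
 [   0.     0.     0.     1. ]]
carousel side 0.74 [346.9 211.9] [579.2 215.    0. ]
carousel top 0.8 [215.4 222. ] [584.7 207.5   0. ]
  tri [582.2 204.   17. ] 2.4634531275045424
crank_peg side 0.68 [359.3 157.7] [593.3 242.5 225. ]
crank_peg side 0.19 [347.7 210.8] [604.6  66.5 225. ]
crank_peg top 0.68 [169.6 208.6] [591.9 259.1 225. ]
  tri [592.3 264.7 200.3] 4.324093863575586
free_hook side 0.58 [337.5 201.9] [565.4 125.8 168. ]
free_hook top 0.94 [241.  225.5] [565.3 123.8 168. ]
  tri [565.4 123.6 171. ] 0.7248717286377229
dock side 0.8 [265.5 298.3] [ 432.1 -126.1    0. ]
dock side 0.64 [317.9 299.1] [572.  -88.9   0. ]
dock side 0.64 [225.7 350.9] [ 380.3 -296.1    0. ]
dock top 0.96 [341.  234.8] [560.1 -95.7   0. ]
dock top 0.89 [353.6 282.4] [ 446.4 -128.     0. ]
dock top 0.74 [424.2 313.4] [ 376.4 -297.3    0. ]
  tri [ 502.8 -124.5   81.1] 124.24283928048433
timer_centre side 0.59 [318.2 294.1] [574.8 -97.   52. ]
timer_centre top 0.74 [343.6 232.2] [563.1 -98.7  52. ]
  tri [568.9 -97.1  47.5] 11.562349571707001
timer_loop side 0.74 [317.3 282.6] [572.2 -97.9 122.5]
timer_loop side 0.74 [347.2 213.3] [594.3 127.8 122.5]
timer_loop top 0.86 [343.9 224.9] [574.6 -94.8 122.5]
  tri [573.3 -95.7 119. ] 3.314565817524988
salt_dredger top 0.96 [283.2 170.4] [713.3  47.1   0. ]
{'time': 0.8, 'joint_positions': array([-1.5,  0.3,  1.5, -0. ,  1.3, -0.1]), 'dq': array([ 0., -0., -0.,  0.,  0.,  0.]), 'tau': array([ -0. , -43.1, -24.4,   0.1,   0. ,  -0. ]), 'tool_pos': array([ 129.3, -508.8,  226.7]), 'tcp_rot': array([3.1, 0. , 0.2]), 'contact_force': array([ 0.9, -0.5, -0.5]), 'moment': array([ 0., -0., -0.]), 'finger_force': 0.0, 'grip_width': 92.00369967025087}
```

View pics/side0.png

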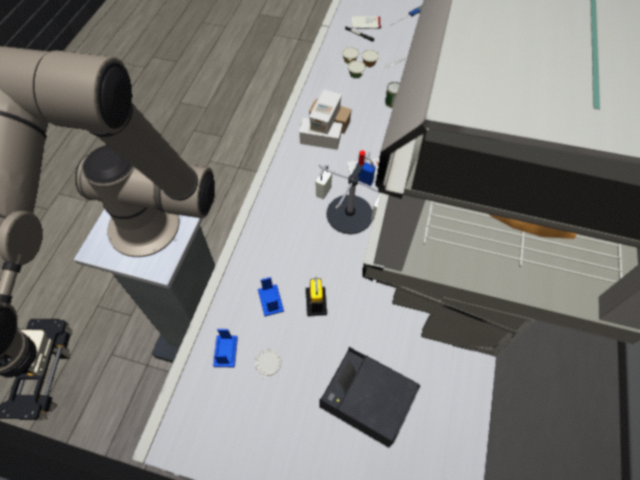

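View pics/top0.png

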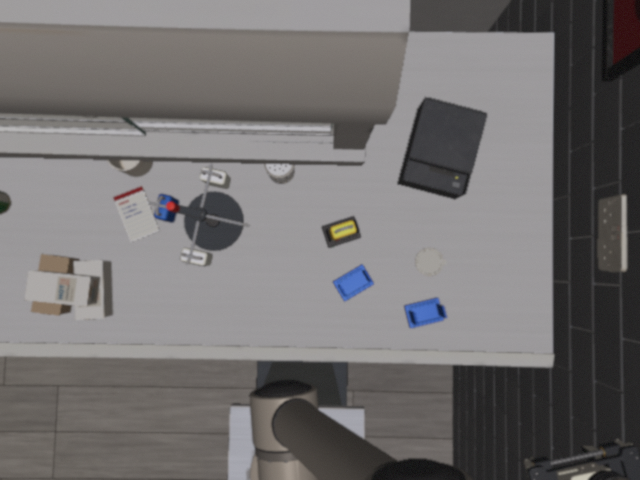

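The arm is off at lower left, clear of the work. The hook points right in the top view (241,225), and the red peg is at (170,207). The yellow timer is in the black dock at (342,231), with the shaker at (279,168) under the cabinet edge. I'll enlarge the cabinet's front and the timer to get clearances and yaw.

Run:
```python
from h import *
a=cv2.imread('pics/side0.png')[100:320,290:510]; b=cv2.imread('pics/top0.png')[90:310,140:400]
cv2.imwrite('pics/c0.png',np.hstack([cv2.resize(a,(400,400),interpolation=2),cv2.resize(b,(400,338),interpolation=2).copy() if 0 else cv2.resize(b[:, :220],(400,400),interpolation=2)]))
for n in('top',):
    for t in('dock','timer_centre'):
        capture(n)
        for e in regions_of(n,t):
            m=e['pixels'].astype(np.uint8); ys,xs=np.nonzero(m)
            z=75 if t=='dock' else 92
            P=np.array([onz(n,(x,y),z)[:2] for x,y in zip(xs,ys)],np.float32)
            print(t,round(e['score'],2),e['location'],P.mean(0),cv2.minAreaRect(P))
print(get_obs()['tcp_rot'])
```

```text
dock 0.88 [425.8, 311.7] [ 386.93558 -282.02908] ((388.4592590332031, -283.31805419921875), (57.64780807495117, 88.69926452636719), 14.78229808807373)
dock 0.73 [335.2, 227.0] [564.1832  -88.66317] ((565.0260620117188, -91.73880004882812), (53.8570671081543, 82.01348114013672), 18.72508430480957)
dock 0.7 [353.8, 280.8] [ 448.97516  -120.671165] ((449.3787841796875, -120.24679565429688), (52.186248779296875, 77.96298217773438), 30.838300704956055)
timer_centre 0.78 [341.6, 230.3] [565.51825 -93.81076] ((565.1441650390625, -93.90158081054688), (32.61241912841797, 58.8621711730957), 19.64834976196289)
[3.14152333e+00 2.65133828e-05 2.48809554e-01]
```

View pics/c0.png

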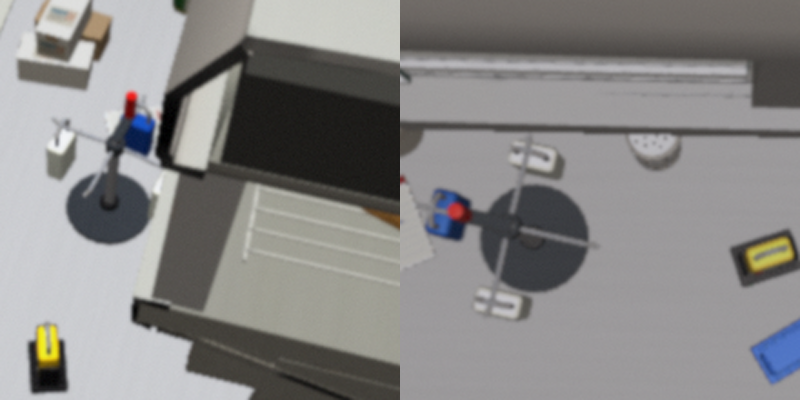

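The crops show the cabinet's near front corner at side (365,268) and top (366,162). The timer's yaw is about +19°.

Run:
```python
from h import *
np.set_printoptions(precision=1,suppress=True)
print(tri(ray('side',(365.4,267)),ray('top',(366,163))))
print(tri(ray('side',(365.4,260)),ray('top',(366,150))))
# hypothesis carousel
for ax in((583,211),(584,207)):
  for th in(75,77,80):
    u=np.array([np.cos(np.radians(th)),np.sin(np.radians(th))])
    A=np.array(ax); pk=[*(A+45*u),225]; hk=[*(A-90*u),168]
    print(ax,th,pk,proj('top',[pk,hk,[*ax,0]]).ravel(),proj('side',[pk,hk,[*ax,0]]).ravel())
K,D,T=cam('top');print(K,T)
```

```text
(array([ 680.5, -121.1,  305.1]), np.float64(9.010111691332295))
(array([ 687.1, -120.4,  341.6]), np.float64(11.06209606783355))
(583, 211) 75 [np.float64(594.6468570296134), np.float64(254.46666218300808), 225] [172.  207.3 240.8 228.2 213.9 222.7] [360.8 154.5 335.3 201.9 347.8 213.2]
(583, 211) 77 [np.float64(593.1227974454739), np.float64(254.8466529153356), 225] [171.8 208.  241.2 226.7 213.9 222.7] [360.3 154.3 336.3 202.4 347.8 213.2]
(583, 211) 80 [np.float64(590.8141679950119), np.float64(255.31634888554936), 225] [171.5 209.2 241.7 224.5 213.9 222.7] [359.5 154.  337.9 203.1 347.8 213.2]
(584, 207) 75 [np.float64(595.6468570296134), np.float64(250.46666218300808), 225] [174.  206.8 242.7 227.7 215.6 222.3] [360.8 155.7 335.3 203.2 347.8 214.3]
(584, 207) 77 [np.float64(594.1227974454739), np.float64(250.8466529153356), 225] [173.8 207.6 243.1 226.3 215.6 222.3] [360.3 155.5 336.3 203.7 347.8 214.3]
(584, 207) 80 [np.float64(591.8141679950119), np.float64(251.31634888554936), 225] [173.5 208.7 243.6 224.1 215.6 222.3] [359.5 155.1 337.9 204.3 347.8 214.3]
[[539.4   0.  309.5]
 [  0.  539.4 240.6]
 [  0.    0.    1. ]] [[   0.     1.    -0.   483.2]
 [  -1.     0.    -0.   -23.4]
 [  -0.     0.     1.  1297.9]
 [   0.     0.     0.     1. ]]
```

Estimates: the carousel axis is at (583,211) with the hook about 78° off, so the peg is near (592,255). The cabinet front is at x≈680 from about z 300 up. I'll hold the peg with the gripper leaning back 30° to keep the wrist clear of the cabinet.

```bash
python3 -m pendant '[0,0,-0.6,0,0,1,-1, 0,0,-0.6,0,0,1,-1, 0,0,-0.6,0,0,1,-1, 0,0,-0.6,0,0,0.56,-1, 0.5,-1,0,0,0,0,-1, 0.5,-1,0,0,0,0,-1, 0.5,-1,0,0,0,0,-1, 0.5,-1,0,0,0,0,-1, 0.5,-1,0,0,0,0,-1, 0.5,-1,0,0,0,0,-1, 0.5,-1,0,0,0,0,-1, 0.5,-1,0,0,0,0,-1]'
python3 -m pendant '[0.5,-1,0,0,0,0,-1, 0.5,-1,0,0,0,0,-1, 0.5,-1,0,0,0,0,-1, 0.5,-1,0,0,0,0,-1, 0.5,-1,0,0,0,0,-1, 0.5,-1,0,0,0,0,-1, 0.5,-1,0,0,0,0,-1, 0.5,-1,0,0,0,0,-1, 0.5,-1,0,0,0,0,-1, 0.5,-1,0,0,0,0,-1, 0.5,-1,0,0,0,0,-1]'
```

```text
time: 2.2
tool_pos: [249.6, -267.5, 298.9]
tcp_rot: [3.141, -0.0, -0.0]
contact_force: [1.5, -0.6, 1.0]
grip_width: 91.7
finger_force: 0.0
time: 3.3
tool_pos: [414.6, 62.7, 298.9]
tcp_rot: [3.141, -0.001, 0.001]
contact_force: [0.6, 0.4, -0.3]
grip_width: 92.0
finger_force: 0.0
```

```bash
python3 -m pendant '[0.5,-1,0,0,1,0,-1, 0.5,-1,0,0,1,0,-1, 0.5,-1,0,0,1,0,-1, 0.5,-1,0,0,1,0,-1, 0.5,-1,0,0,1,0,-1, 0.5,-1,0,0,1,0,-1, 0,-0.4,0,0,1,0,-1,0,0,0,0,0.5,0,-1]'
python3 - <<'E'
from h import *
np.set_printoptions(precision=1,suppress=True)
for n,zs in(('top',0),('side',0)):
    capture(n)
    for t,z in(('crank_peg',225),('free_hook',168)):
        for e in pinpoint(n,t)[:2]: print(n,t,round(e['score'],2),np.array(e['location']),onz(n,e['location'],z))
        m=capture(n) if 0 else None
im=capture('top'); 
h=cv2.cvtColor(im,cv2.COLOR_RGB2HSV); m=((h[...,0]<8)|(h[...,0]>172))&(h[...,1]>150)&(h[...,2]>90); m[:150]=0; m[:,:130]=0;m[:,300:]=0
ys,xs=np.nonzero(m); print(len(xs),xs.mean() if len(xs) else 0,ys.mean() if len(xs) else 0, onz('top',(xs.mean(),ys.mean()),238) if len(xs) else 0)
E
```

```text
time: 4.1
tool_pos: [501.4, 255.1, 313.8]
tcp_rot: [-3.141, -0.525, 0.003]
contact_force: [-0.3, -1.2, 0.2]
grip_width: 92.1
finger_force: 0.0
top crank_peg 0.89 [168.5 206.1] [596.8 261.4 225. ]
top free_hook 0.59 [241.1 223.9] [568.7 123.7 168. ]
side crank_peg 0.71 [360.4 156.3] [595. 248. 225.]
side free_hook 0.96 [339.9 203.9] [573.1 121.2 168. ]
78 165.12820512820514 203.32051282051282 [600.8 264.7 238. ]
```

```bash
python3 -m pendant '[0.25,0,0.94,0,0,0,-1, 0.25,0,0.94,0,0,0,-1, 0.25,0,0.94,0,0,0,-1, 0.25,0,0.94,0,0,0,-1, 0.25,0,0.94,0,0,0,-1, 0,0,0,0,0,0,-1]'
python3 -m pendant '[0,0,0,0,0,0,1, 0,0,0,0,0,0,1, 0,0,0,0,0,0,1, 0,0,0,0,0,0,1, 0,0,0,0,0,0,1, 0,0,0,0,0,0,1]'
```

```text
time: 5.05
tool_pos: [605.9, 251.7, 207.1]
tcp_rot: [3.139, -0.518, -0.001]
contact_force: [0.1, -0.3, 0.4]
grip_width: 91.7
finger_force: 0.0
time: 5.65
tool_pos: [605.0, 253.4, 211.3]
tcp_rot: [-3.141, -0.524, 0.0]
contact_force: [0.2, -0.5, 0.1]
grip_width: 48.5
finger_force: 0.0
```

```bash
python3 -m pendant '[0,0,0,0,0,0,1, 0,0,0,0,0,0,1, 0,0,0,0,0,0,1, 0,0,0,0,0,0,1, 0,0,0,0,0,0,1, 0,0,0,0,0,0,1]'
python3 - <<'E'
from h import *
np.set_printoptions(precision=1,suppress=True)
for n in('side','top'):
    capture(n)
    for t,z in(('crank_peg',225),('free_hook',168)):
        for e in pinpoint(n,t)[:1]: print(n,t,round(e['score'],2),np.array(e['location']),onz(n,e['location'],z))
E
```

```text
time: 6.25
tool_pos: [605.1, 253.9, 210.9]
tcp_rot: [-3.141, -0.524, 0.0]
contact_force: [-0.4, 4.5, -2.3]
grip_width: 17.2
finger_force: 30.0
side crank_peg 0.86 [360.4 155.6] [594.5 250.4 225. ]
side free_hook 0.58 [339.4 202.9] [571.1 124.  168. ]
top crank_peg 0.95 [170.2 208.2] [592.7 257.9 225. ]
top free_hook 0.79 [239.  225.7] [564.8 128.  168. ]
```

```bash
python3 -m pendant '[0.16,0.07,0.09,0,0,0,1, 0.16,0.07,0.09,0,0,0,1, 0.14,0.11,0.08,0,0,0,1, 0.14,0.11,0.08,0,0,0,1, 0.11,0.15,0.06,0,0,0,1, 0.11,0.15,0.06,0,0,0,1, 0.07,0.18,0.04,0,0,0,1, 0.07,0.18,0.04,0,0,0,1, 0.03,0.22,0.02,0,0,0,1, 0.03,0.22,0.02,0,0,0,1, 0,0,0,0,0,0,1]'
python3 - <<'E'
from h import *
np.set_printoptions(precision=1,suppress=True)
for n in('side','top'):
    cv2.imwrite(f'pics/{n}1.png',capture(n)[:,:,::-1])
    for t,z in(('crank_peg',225),('free_hook',168)):
        for e in pinpoint(n,t)[:1]: print(n,t,round(e['score'],2),np.array(e['location']),onz(n,e['location'],z))
E
```

```text
time: 7.65
tool_pos: [640.9, 208.6, 210.9]
tcp_rot: [3.141, -0.524, -0.0]
contact_force: [6.2, -1.3, -4.3]
grip_width: 17.0
finger_force: 30.0
side crank_peg 0.9 [370.6 170.2] [631.7 208.9 225. ]
side free_hook 0.75 [323.6 172.7] [503.4 211.4 168. ]
top crank_peg 0.91 [192.4 193.2] [623.7 214.8 225. ]
top free_hook 0.33 [343.7 235.1] [549.6 -92.1 168. ]
```

The peg is held and the hook now points to the front (within a few degrees). Next I'll let go, retreat, and check the hook and the cabinet clearance.

```bash
python3 -m pendant '[0,0,0,0,0,0,-1, 0,0,0,0,0,0,-1, 0,0,0,0,0,0,-1, 0,0,0,0,0,0,-1, 0,0,-0.4,0,0,0,-1, 0,0,-0.8,0,0,0,-1, 0,0,-0.8,0,0,0,-1, 0,0,-1,0,0,0,-1, 0,0,-1,0,0,0,-1]'
python3 -m pendant '[0,1,0,0,-1,0,-1, 0,1,0,0,-1,0,-1, 0,1,0,0,-1,0,-1, 0,1,0,0,-1,0,-1, 0,1,0,0,-1,0,-1, 0,1,0,0,-1,0,-1, 0,1,0,0,-1,0,-1, 0,1,0,0,-0.5,0,-1, 0,1,0,0,0,0,-1, 0,1,0,0,0,0,-1, -0.8,1,0,0,0,0,-1, -0.8,1,0,0,0,0,-1]'
python3 - <<'E'
from h import *
np.set_printoptions(precision=1,suppress=True)
for n in('side','top'):
    im=capture(n);cv2.imwrite(f'pics/{n}2.png',im[:,:,::-1])
    for t,z in(('crank_peg',225),('free_hook',168),('timer_centre',52),('timer_loop',122.5)):
        for e in pinpoint(n,t)[:1]: print(n,t,round(e['score'],2),np.array(e['location']),onz(n,e['location'],z))
print(tri(ray('side',(365,276)),ray('top',(367,163))))
for z in(250,300,350):print(onz('top',(340,163),z), onz('side',(365,268),z))
a=cv2.imread('pics/side2.png')[110:330,280:500]; b=cv2.imread('pics/top2.png')[100:320,170:390]
cv2.imwrite('pics/c2.png',np.hstack([cv2.resize(q,(400,400),interpolation=2) for q in(a,b)]))
E
```

```text
time: 8.85
tool_pos: [579.2, 209.5, 316.7]
tcp_rot: [-3.142, -0.524, 0.0]
contact_force: [-0.2, -0.4, -0.3]
grip_width: 84.7
finger_force: 0.0
time: 10.05
tool_pos: [531.6, -151.4, 315.4]
tcp_rot: [3.141, -0.0, 0.001]
contact_force: [1.0, -0.6, 0.3]
grip_width: 91.5
finger_force: 0.0
side crank_peg 0.89 [371.1 171.6] [634.  204.7 225. ]
side free_hook 0.9 [321.9 173.6] [499.7 207.  168. ]
side timer_centre 0.52 [317.7 296.4] [ 575.3 -103.7   52. ]
side timer_loop 0.56 [314.  282.1] [563.8 -98.9 122.5]
top crank_peg 0.81 [192.8 190. ] [630.1 214.2 225. ]
top free_hook 0.86 [197.6 258.1] [495.1 212.5 168. ]
(array([ 685. , -126.5,  275.1]), np.float64(6.2469642911052565))
[685.9 -77.2 250. ] [682.8 -92.5 250. ]
[676.2 -74.7 300. ] [ 684.2 -119.2  300. ]
[666.5 -72.1 350. ] [ 685.6 -145.9  350. ]
```

View pics/c2.png

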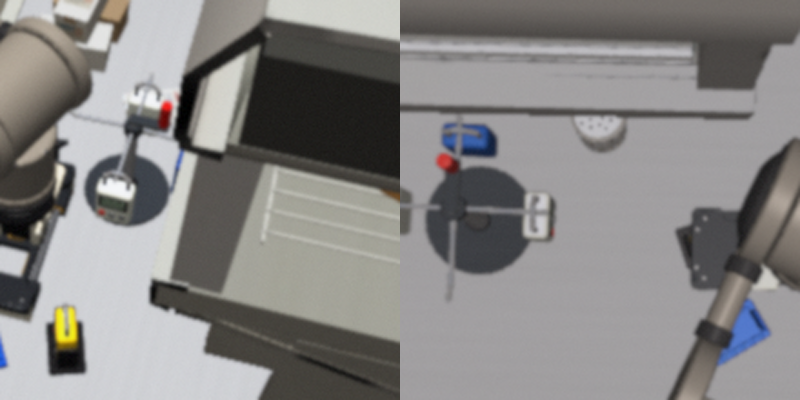

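The carousel now has its free hook facing the front (top view: tip below the post). The yellow timer is still in the dock, unobstructed. I'll turn the gripper to close on the timer's front and back faces.

```bash
python3 -m pendant '[0,0,0.15,0,0,-1,-1, 0,0,0.15,0,0,-1,-1, 0,0,0.15,0,0,-1,-1, 0,0,0.15,0,0,-1,-1, 0,0,0.15,0,0,-1,-1, 0,0,0.15,0,0,-1,-1, 0,0,0.15,0,0,-1,-1, 0,0,0.15,0,0,-1,-1, 0,0,0.15,0,0,-1,-1, 0,0,0.15,0,0,-1,-1, 0,0,0.15,0,0,-1,-1, 0,0,0.15,0,0,-1,-1]'
python3 -m pendant '[0,0,0.15,0,0,-1,-1, 0,0,0.15,0,0,-1,-1, 0,0,0.15,0,0,-1,-1, 0,0,0.15,0,0,-1,-1, 0,0,0.15,0,0,-1,-1, 0,0,0.15,0,0,-1,-1, 0,0,0.15,0,0,-1,-1, 0,0,0.15,0,0,-1,-1, 0,0,0.15,0,0,-1,-1, 0,0,0.15,0,0,-1,-1, 0,0,0.15,0,0,-1,-1, 0,0,0.15,0,0,-1,-1]'
python3 -m pendant '[0,0,0.15,0,0,-1,-1, 0,0,0.15,0,0,-1,-1, 0,0,0.15,0,0,-1,-1, 0,0,0,0,0,-0.4,-1]'
python3 - <<'E'
from h import *
np.set_printoptions(precision=2,suppress=True)
from scipy.spatial.transform import Rotation as Ro
o=get_obs();R=Ro.from_euler('xyz',o['tcp_rot']).as_matrix()
print(o['joint_positions'],o['tcp_rot'],o['tool_pos'],R.T@(np.array([569,-97,66])-o['tool_pos'])/30)
for n in('side','top'):
    capture(n)
    for t,z in(('timer_centre',52),('timer_loop',122.5)):
        for e in pinpoint(n,t)[:1]: print(n,t,round(e['score'],2),np.array(e['location']),onz(n,e['location'],z))
    for e in regions_of(n,'timer_centre')[:1]:
        ys,xs=np.nonzero(e['pixels']);print('reg',onz(n,(xs.mean(),ys.mean()),85),len(xs))
E
```

```text
time: 11.75
tool_pos: [532.7, -149.9, 260.7]
tcp_rot: [-3.141, 0.0, 0.842]
contact_force: [-0.7, -0.2, 0.4]
grip_width: 91.7
finger_force: 0.0
time: 12.95
tool_pos: [532.7, -149.9, 206.7]
tcp_rot: [-3.141, -0.0, 1.68]
contact_force: [-0.4, -0.3, -1.2]
grip_width: 91.4
finger_force: 0.0
time: 13.35
tool_pos: [532.3, -149.9, 192.8]
tcp_rot: [-3.141, -0.001, 1.916]
contact_force: [0.2, 0.3, 0.2]
grip_width: 91.7
finger_force: 0.0
[-0.41  0.42  1.5  -0.    1.22 -0.76] [-3.14 -0.    1.92] [ 532.35 -149.86  192.8 ] [1.24 1.75 4.23]
side timer_centre 0.62 [317.2 293.5] [571.78 -96.01  52.  ]
side timer_loop 0.51 [314.8 281.3] [565.16 -96.16 122.5 ]
reg [ 571.01 -111.4    85.  ] 218
top timer_centre 0.68 [344.2 226.7] [575.93 -99.9   52.  ]
top timer_loop 0.5 [343.2 224.9] [574.58 -93.32 122.5 ]
reg [564.1  -87.59  85.  ] 243
```

```bash
python3 -m pendant '[0.62,0.5,0,0,0,0,-1, 0.62,0.5,0,0,0,0,-1, 0,0,0.9,0,0,0,-1, 0,0,0.9,0,0,0,-1, 0,0.4,0.3,0,0,0,-1, 0,0.4,0.3,0,0,0,-1, 0,0,0.4,0,0,0,-1, 0,0,0.4,0,0,0,-1, 0,0,0.4,0,0,0,-1, 0,0,0.4,0,0,0,-1, 0,0,0.15,0,0,0,-1, 0,0,0,0,0,0,-1]'
python3 -m pendant '[0,0,0,0,0,0,1, 0,0,0,0,0,0,1, 0,0,0,0,0,0,1, 0,0,0,0,0,0,1, 0,0,0,0,0,0,1, 0,0,0,0,0,0,1, 0,0,0,0,0,0,1, 0,0,0,0,0,0,1]'
```

```text
time: 14.95
tool_pos: [570.2, -97.4, 68.2]
tcp_rot: [-3.14, -0.001, 1.913]
contact_force: [-0.7, 0.0, 0.5]
grip_width: 92.0
finger_force: 0.0
time: 15.75
tool_pos: [570.7, -97.4, 69.0]
tcp_rot: [-3.141, 0.0, 1.913]
contact_force: [-0.3, -0.0, 0.9]
grip_width: 32.2
finger_force: 0.2
```

```bash
python3 -m pendant '[0,0,0,0,0,0,1, 0,0,0,0,0,0,1, 0,0,0,0,0,0,1]'
python3 -m pendant '[0,0,-0.3,0,0,0,1, 0,0,-0.3,0,0,0,1, 0,0,-0.3,0,0,0,1, 0,0,0,0,0,0,1]'
```

```text
time: 16.05
tool_pos: [570.7, -97.4, 69.0]
tcp_rot: [-3.141, 0.0, 1.913]
contact_force: [0.7, 0.0, -0.4]
grip_width: 30.2
finger_force: 29.7
time: 16.45
tool_pos: [571.9, -97.7, 98.0]
tcp_rot: [3.139, 0.002, 1.913]
contact_force: [0.5, -1.0, -1.0]
grip_width: 29.9
finger_force: 29.7
```

```bash
python3 -m pendant '[0,0,-0.4,0,0,0,1, 0,0,-0.4,0,0,0,1, 0,0,-0.4,0,0,0,1, 0,0,-0.5,0,0,0,1, 0.2,-0.35,0,0,0,0,1, 0.7,-0.35,0,0,0,0,1, 0.9,-0.35,0,0,0,0,1, 0.9,-0.35,0,0,0,0,1, 0.9,-0.35,0,0,0,0,1, 0.9,0,0,0,0,0,1, 0.6,0,0,0,0,0,1]'
python3 -m pendant '[0,0,0,0,0,0.7,1, 0,0,0,0,0,0.7,1, 0,0,0,0,0,0.7,1, 0,0,0.4,0,0,0.7,1, 0,0,0.5,0,0,0.7,1, 0,0,0.5,0,0,0.7,1, 0,0,0.4,0,0,0.7,1, 0,0,0.3,0,0,0,1, 0,0,0.3,0,0,0,1, 0,0,0.2,0,0,0,1, 0,0,0,0,0,0,1]'
python3 - <<'E'
from h import *
for i in range(3): capture('side'); print(get_obs()['tool_pos'],get_obs()['contact_force'])
E
```

```text
time: 17.55
tool_pos: [469.2, 30.4, 148.1]
tcp_rot: [3.141, 0.0, 1.914]
contact_force: [0.5, 1.4, -1.0]
grip_width: 30.2
finger_force: 29.7
time: 18.65
tool_pos: [469.6, 29.1, 68.5]
tcp_rot: [-3.14, -0.0, 1.572]
contact_force: [-1.0, 0.6, -1.4]
grip_width: 29.8
finger_force: 29.7
[469.92592651  29.09168682  68.95012736] [ 0.27157508  0.18154538 -1.07447407]
[470.16499802  29.09892318  69.21773329] [-0.04165207  0.52065081 -1.29091857]
[470.28266213  29.07980581  69.3826139 ] [-0.48756683 -0.39085967 -1.68676361]
```

```bash
python3 -m pendant '[0,0,0.2,0,0,0,1, 0,0,0.1,0,0,0,1, 0,0,0.05,0,0,0,1, 0,0,0,0,0,0,1]';python3 -m pendant '[0,0,0.03,0,0,0,1, 0,0,0,0,0,0,1]'
```

```text
time: 19.2
tool_pos: [469.8, 29.1, 58.2]
tcp_rot: [-3.141, 0.0, 1.571]
contact_force: [-0.7, -0.1, -1.2]
grip_width: 30.0
finger_force: 29.7
time: 19.4
tool_pos: [470.0, 29.1, 57.6]
tcp_rot: [3.142, 0.0, 1.571]
contact_force: [0.1, 0.7, -1.1]
grip_width: 30.0
finger_force: 29.7
```

```bash
python3 -m pendant '[0,0,0.03,0,0,0,1, 0,0,0,0,0,0,1]';python3 -m pendant '[0,0,0.03,0,0,0,1, 0,0,0,0,0,0,1]'
```

```text
time: 19.6
tool_pos: [470.1, 29.1, 56.9]
tcp_rot: [3.141, 0.0, 1.571]
contact_force: [-0.4, 0.3, 0.2]
grip_width: 30.2
finger_force: 29.7
time: 19.8
tool_pos: [470.2, 29.1, 56.8]
tcp_rot: [3.141, 0.0, 1.571]
contact_force: [-2.8, 0.2, 11.0]
grip_width: 30.3
finger_force: 29.9
```

On the worktop. Now I'll release, rise and turn the gripper to close on the sides.

```bash
python3 -m pendant '[0,0,0,0,0,0,-1, 0,0,0,0,0,0,-1, 0,0,0,0,0,0,-1, 0,0,0,0,0,0,-1, 0,0,0,0,0,0,-1, 0,0,0,0,0,0,-1, 0,0,-0.8,0,0,0,-1, 0,0,-0.9,0,0,0,-1, 0,0,-0.9,0,0,0,-1, 0,0,-0.9,0,0,0,-1, 0,0,0,0,0,0.5,-1]'
python3 -m pendant '[0,0,0,0,0,1,-1, 0,0,0,0,0,1,-1, 0,0,0,0,0,1,-1, 0,0,0,0,0,1,-1, 0,0,0,0,0,1,-1, 0,0,0,0,0,1,-1, 0,0,0,0,0,1,-1, 0,0,0,0,0,1,-1, 0,0,0,0,0,1,-1, 0,0,0,0,0,1,-1, 0,0,0,0,0,1,-1]'
python3 -m pendant '[0,0,0,0,0,1,-1, 0,0,0,0,0,1,-1, 0,0,0,0,0,1,-1, 0,0,0,0,0,1,-1, 0,0,0,0,0,1,-1, 0,0,0,0,0,1,-1, 0,0,0,0,0,1,-1, 0,0,0,0,0,1,-1, 0,0,0,0,0,1,-1, 0,0,0,0,0,1,-1, 0,0,0,0,0,1,-1]'
python3 - <<'E'
from h import *
np.set_printoptions(precision=1,suppress=True)
for n in('side','top'):
    cv2.imwrite(f'pics/{n}3.png',capture(n)[:,:,::-1])
    for t,z in(('timer_centre',40),('timer_loop',110.5),('free_hook',168)):
        for e in pinpoint(n,t)[:2]: print(n,t,round(e['score'],2),np.array(e['location']),onz(n,e['location'],z))
a=cv2.imread('pics/side3.png')[110:330,280:500]; b=cv2.imread('pics/top3.png')[130:350,170:390]
cv2.imwrite('pics/c3.png',np.hstack([cv2.resize(q,(400,400),interpolation=2) for q in(a,b)]))
E
```

```text
time: 20.9
tool_pos: [472.0, 29.0, 164.2]
tcp_rot: [3.135, 0.001, 1.536]
contact_force: [-0.1, 0.4, -0.8]
grip_width: 91.8
finger_force: 0.0
time: 22.0
tool_pos: [469.9, 29.1, 160.7]
tcp_rot: [-3.142, 0.0, 0.765]
contact_force: [1.0, 0.5, -0.3]
grip_width: 91.7
finger_force: 0.0
time: 23.1
tool_pos: [469.9, 29.1, 160.7]
tcp_rot: [3.142, 0.0, -0.003]
contact_force: [0.8, -0.7, -0.8]
grip_width: 91.7
finger_force: 0.0
side timer_centre 0.66 [296.4 247.3] [474.9  31.2  40. ]
side free_hook 0.92 [322.7 172.7] [501.  210.7 168. ]
top timer_loop 0.24 [197.1 258.3] [495.3 225.6 110.5]
top free_hook 0.66 [198.2 258.6] [494.1 211.2 168. ]
```

View pics/c3.png

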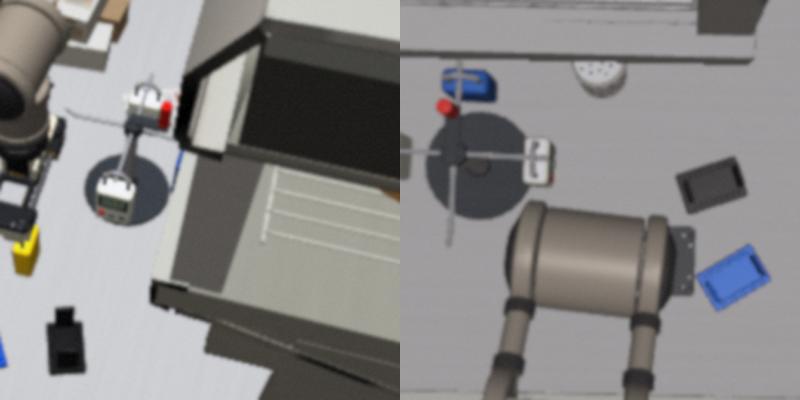

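The timer stands upright at side crop (27,250), roughly (472,30), clear of the dock and released. The free hook is at about (497,211).

```bash
python3 -m pendant '[0,0,0.7,0,0,0,-1, 0,0,0.7,0,0,0,-1, 0,0,0.7,0,0,0,-1, 0,0,0.7,0,0,0,-1, 0,0,0.4,0,0,0,-1, 0,0,0.24,0,0,0,-1, 0,0,0,0,0,0,1, 0,0,0,0,0,0,1, 0,0,0,0,0,0,1, 0,0,0,0,0,0,1, 0,0,0,0,0,0,1, 0,0,0,0,0,0,1]'
python3 -m pendant '[0,0,0,0,0,0,1, 0,0,0,0,0,0,1, 0,0,0,0,0,0,1]'
python3 -m pendant '[0,0,-0.5,0,0,0,1, 0,0,-0.7,0,0,0,1, 0,0,-0.8,0,0,0,1, 0,0,-0.8,0,0,0,1, 0,0,0,0,0,0,1]'
python3 - <<'E'
from h import *
np.set_printoptions(precision=1,suppress=True)
for n in('side','top'):
    capture(n);print(get_obs()['tool_pos'])
    for t,z in(('timer_centre',123),('timer_loop',193),('free_hook',168),('crank_peg',225)):
        for e in pinpoint(n,t)[:2]: print(n,t,round(e['score'],2),np.array(e['location']),onz(n,e['location'],z))
E
```

```text
time: 24.7
tool_pos: [470.3, 29.2, 58.0]
tcp_rot: [3.142, -0.001, 0.0]
contact_force: [-0.9, 1.2, 2.4]
grip_width: 55.8
finger_force: 29.9
time: 25.0
tool_pos: [470.3, 29.2, 58.0]
tcp_rot: [3.142, -0.001, 0.0]
contact_force: [-0.0, 0.1, 5.4]
grip_width: 56.1
finger_force: 29.9
time: 25.5
tool_pos: [471.4, 28.9, 143.8]
tcp_rot: [3.141, -0.005, 0.0]
contact_force: [0.4, 0.4, -0.8]
grip_width: 55.8
finger_force: 29.9
[470.4  29.  142.1]
side timer_centre 0.56 [292.9 233.3] [469.8  25.  123. ]
side timer_loop 0.55 [291.1 218.5] [467.6  25.6 193. ]
side timer_loop 0.37 [366.4 169.9] [618.  233.2 193. ]
side free_hook 0.77 [325.1 174.3] [508.9 207.1 168. ]
side crank_peg 0.87 [369.3 172.5] [630.1 200.4 225. ]
[469.1  29.1 140.3]
top timer_loop 0.66 [192.7 192.6] [629.1 221.3 193. ]
top free_hook 0.9 [196.9 259.1] [493.  213.9 168. ]
top crank_peg 0.93 [190.7 186.7] [636.6 218.6 225. ]
```

Gripped by the sides (56 mm). I'll carry it to just in front of the hook.

```bash
python3 -m pendant '[-0.4,-0.3,0,0,0,0,1, -0.4,-0.7,0,0,0,0,1, -0.1,-0.8,0,0,0,0,1, 0,-0.8,0,0,0,0,1, 0,-0.8,0,0,0,0,1, 0,-0.8,0,0,0,0,1, 0,-0.8,0,0,0,0,1, 0,-0.7,0.16,0,0,0,1, 0,-0.4,0.16,0,0,0,1, 0,0,0,0,0,0,1]'
python3 - <<'E'
from h import *
np.set_printoptions(precision=1,suppress=True)
for n in('side','top'):
    cv2.imwrite(f'pics/{n}4.png',capture(n)[:,:,::-1]);print(get_obs()['tool_pos'])
    for t,z in(('timer_loop',184),('free_hook',168)):
        for e in pinpoint(n,t)[:2]: print(n,t,round(e['score'],2),np.array(e['location']),onz(n,e['location'],z))
a=cv2.imread('pics/side4.png')[120:260,260:400]; b=cv2.imread('pics/top4.png')[170:310,130:270]
cv2.imwrite('pics/c4.png',np.hstack([cv2.resize(q,(400,400),interpolation=2) for q in(a,b)]))
E
```

```text
time: 27.0
tool_pos: [441.6, 213.1, 131.2]
tcp_rot: [3.141, 0.002, 0.002]
contact_force: [-0.2, 1.0, -1.3]
grip_width: 56.0
finger_force: 29.9
[442.  212.3 131.5]
side free_hook 0.89 [321. 176.] [499.5 198.2 168. ]
[442.9 211.3 132.1]
top free_hook 0.8 [199.  259.4] [492.5 209.5 168. ]
```

View pics/c4.png

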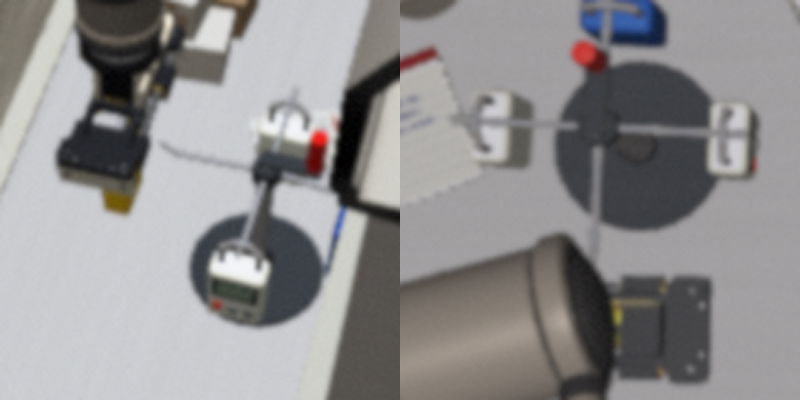

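The timer is held in front of the hook at the right height. The hook bar is in line at top crop (597,250), so I'll advance gently.

```bash
python3 -m pendant '[0.3,0,0,0,0,0,1, 0.3,0,0,0,0,0,1, 0.2,0,0,0,0,0,1, 0.2,0,0,0,0,0,1, 0.1,0,0,0,0,0,1, 0.1,0,0,0,0,0,1, 0.1,0,0,0,0,0,1, 0,0,0,0,0,0,1]'; python3 -m pendant '[0.15,0,0,0,0,0,1, 0.15,0,0,0,0,0,1, 0.15,0,0,0,0,0,1, 0.15,0,0,0,0,0,1, 0,0,0,0,0,0,1]'
```

```text
time: 28.1
tool_pos: [482.2, 212.1, 132.0]
tcp_rot: [3.142, -0.0, 0.0]
contact_force: [-0.4, 0.9, -1.0]
grip_width: 56.2
finger_force: 29.9
time: 28.6
tool_pos: [500.6, 212.1, 132.0]
tcp_rot: [3.142, -0.0, -0.0]
contact_force: [0.0, -0.3, -0.2]
grip_width: 56.3
finger_force: 29.9
```

```bash
python3 -m pendant '[0,0,0.15,0,0,0,1, 0,0,0.15,0,0,0,1, 0,0,0.1,0,0,0,1, 0,0,0,0,0,0,1]'; python3 -m pendant '[0,0,0.06,0,0,0,1, 0,0,0,0,0,0,1]'; python3 -m pendant '[0,0,0.05,0,0,0,1, 0,0,0,0,0,0,1]'
python3 - <<'E'
from h import *
np.set_printoptions(precision=1,suppress=True)
for n in('side','top'):
    cv2.imwrite(f'pics/{n}5.png',capture(n)[:,:,::-1]);print(get_obs()['tool_pos'],get_obs()['contact_force'])
    for t,z in(('timer_loop',168),('free_hook',168)):
        for e in pinpoint(n,t)[:2]: print(n,t,round(e['score'],2),np.array(e['location']),onz(n,e['location'],z))
a=cv2.imread('pics/side5.png')[120:260,260:400]; b=cv2.imread('pics/top5.png')[170:310,130:270]
cv2.imwrite('pics/c5.png',np.hstack([cv2.resize(q,(400,400),interpolation=2) for q in(a,b)]))
E
```

```text
time: 29.0
tool_pos: [499.4, 212.0, 119.3]
tcp_rot: [3.141, 0.001, 0.0]
contact_force: [0.1, -1.1, -1.8]
grip_width: 56.2
finger_force: 29.9
time: 29.2
tool_pos: [499.8, 212.1, 118.1]
tcp_rot: [3.141, 0.0, 0.0]
contact_force: [-0.2, -0.2, -1.8]
grip_width: 55.7
finger_force: 29.9
time: 29.4
tool_pos: [499.8, 212.1, 116.6]
tcp_rot: [3.141, 0.0, 0.0]
contact_force: [1.4, -1.0, -2.1]
grip_width: 56.1
finger_force: 29.9
[499.9 212.1 116.7] [-0.2 -0.1 -1.6]
side timer_loop 0.36 [320.8 188.5] [510.5 156.6 168. ]
side free_hook 0.85 [321.5 174.5] [499.5 203.7 168. ]
[499.9 212.1 116.8] [ 0.5  0.8 -2.1]
```

View pics/c5.png

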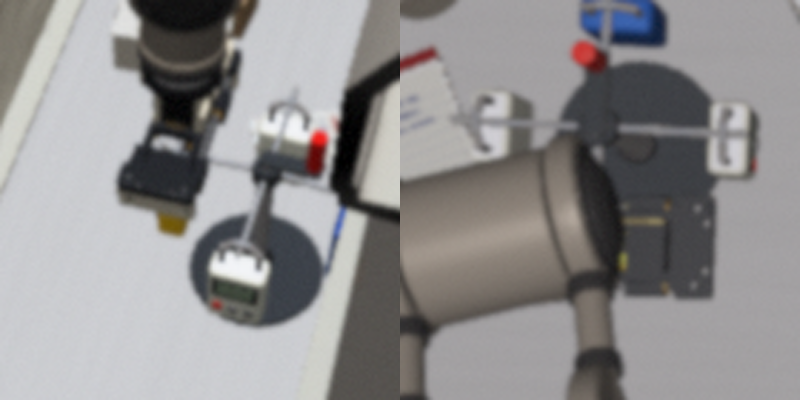

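The side crop shows the bar running from the post (265,170) into the gripper above the timer, with nothing pushed out of place. I'll lower until the hook takes the load.

```bash
python3 -m pendant '[0,0,0.04,0,0,0,1, 0,0,0,0,0,0,1]'; python3 -m pendant '[0,0,0.04,0,0,0,1, 0,0,0,0,0,0,1]'; python3 -m pendant '[0,0,0.04,0,0,0,1, 0,0,0,0,0,0,1]'
```

```text
time: 29.9
tool_pos: [500.0, 212.1, 115.5]
tcp_rot: [3.142, -0.0, 0.0]
contact_force: [0.0, 0.7, -1.0]
grip_width: 55.6
finger_force: 29.9
time: 30.1
tool_pos: [500.6, 212.2, 114.9]
tcp_rot: [-3.141, -0.002, 0.0]
contact_force: [1.0, -0.3, 4.4]
grip_width: 56.1
finger_force: 29.9
time: 30.3
tool_pos: [500.8, 212.3, 114.6]
tcp_rot: [-3.141, -0.003, 0.0]
contact_force: [-0.7, -1.2, 10.6]
grip_width: 55.7
finger_force: 30.0
```

Contact at exactly the expected hook height. Releasing, then rising straight up.

```bash
python3 -m pendant '[0,0,-0.02,0,0,0,1, 0,0,0,0,0,0,-1, 0,0,0,0,0,0,-1, 0,0,0,0,0,0,-1, 0,0,0,0,0,0,-1, 0,0,0,0,0,0,-1, 0,0,0,0,0,0,-1, 0,0,0,0,0,0,-1, 0,0,0,0,0,0,-1]'
python3 -m pendant '[0,0,-0.2,0,0,0,-1, 0,0,-0.3,0,0,0,-1, 0,0,-0.5,0,0,0,-1, 0,0,-0.8,0,0,0,-1, 0,0,-0.8,0,0,0,-1, 0,0,-0.8,0,0,0,-1, -0.8,0,-0.5,0,0,0,-1, -1,0,0,0,0,0,-1, -1,0,0,0,0,0,-1, 0,0,0,0,0,0,-1]'
python3 - <<'E'
from h import *
np.set_printoptions(precision=1,suppress=True)
for n in('side','top'):
    cv2.imwrite(f'pics/{n}6.png',capture(n)[:,:,::-1])
    for t,z in(('timer_loop',168),('timer_centre',97),('free_hook',168)):
        for e in pinpoint(n,t)[:2]: print(n,t,round(e['score'],2),np.array(e['location']),onz(n,e['location'],z))
a=cv2.imread('pics/side6.png')[120:260,260:400]; b=cv2.imread('pics/top6.png')[170:310,130:270]
cv2.imwrite('pics/c6.png',np.hstack([cv2.resize(q,(400,400),interpolation=2) for q in(a,b)]))
E
```

```text
time: 31.2
tool_pos: [499.9, 212.1, 113.7]
tcp_rot: [3.141, 0.0, 0.0]
contact_force: [-0.1, 0.8, 0.1]
grip_width: 92.3
finger_force: 0.0
time: 32.2
tool_pos: [413.0, 212.2, 231.8]
tcp_rot: [-3.141, 0.0, 0.002]
contact_force: [-0.4, 0.2, -0.6]
grip_width: 91.8
finger_force: 0.0
side timer_loop 0.9 [322.7 172.4] [500.7 211.7 168. ]
side timer_centre 0.56 [324.3 187.8] [506.1 213.6  97. ]
side free_hook 0.74 [323.5 173.3] [503.7 209.3 168. ]
top timer_loop 0.87 [197.4 254.4] [502.8 213.2 168. ]
top timer_centre 0.64 [204.  257.3] [497.9 213.2  97. ]
top free_hook 0.97 [195.6 260.1] [490.9 216.5 168. ]
```

View pics/c6.png

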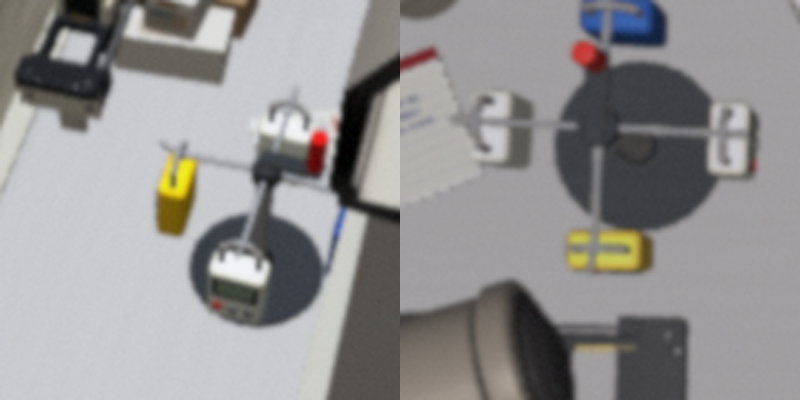

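The timer hangs on the hook bar, which passes through its loop at top crop (600,248), and the gripper is clear. The bar inside the opening can't exceed the sideways limit. I'll let it settle and hand in.

```bash
python3 -m pendant '[0,0,0,0,0,0,-1, 0,0,0,0,0,0,-1, 0,0,0,0,0,0,-1, 0,0,0,0,0,0,-1, 0,0,0,0,0,0,-1, 0,0,0,0,0,0,-1, 0,0,0,0,0,0,-1, 0,0,0,0,0,0,-1, 0,0,0,0,0,0,-1, 0,0,0,0,0,0,-1, 0,0,0,0,0,0,-1, 0,0,0,0,0,0,-1]'
python3 - <<'E'
from h import *
a=capture('top').astype(int)
for i in range(6): b=capture('top').astype(int)
print(abs(a-b)[225:275,180:225].mean(), abs(a-b)[280:300,60:100].mean())
print(close_job())
E
```

```text
time: 33.8
tool_pos: [415.9, 212.1, 230.7]
tcp_rot: [3.141, 0.0, 0.0]
contact_force: [0.2, 0.0, -0.0]
grip_width: 92.1
finger_force: 0.0
0.9228148148148149 0.8533333333333334
the job is handed in; nothing more can be done
None
```

The job is handed in at about 34 s with no verdict returned: in the last pictures the yellow timer hangs still and released on the empty hook, the hook points to the front within a few degrees, and the salt shaker was not touched.

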